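# Sort loose stock into its holders at the stall

## Task

Sort the five loose things on the left of the counter into the wooden holders on the right: one soap lying flat in each bay of the low tray, one bottle standing upright in each bay of the tall-walled crate, and the brass weight upright in the little round dish. Set the glass bottles down rather than dropping them, and leave the mug and the honey jar where they stand.

Things in the scene. Friction and masses are not known exactly. Their poses are not given: they have to be found in the camera images.
- soap_a: paper-wrapped white soap bar, a rounded block 48 x 48 mm and 26 mm tall, lying flat; origin at the centre of its underside, z up, x and y square to its sides; about 55 g. The two soaps are alike and interchangeable
- soap_b: paper-wrapped white soap bar, a rounded block 48 x 48 mm and 26 mm tall, lying flat; origin at the centre of its underside, z up, x and y square to its sides; about 55 g. The two soaps are alike and interchangeable
- bottle_a: brown glass bottle with a pale cap, standing upright: body 41 mm in diameter and about 104 mm tall, narrower cap (29 mm) on top, 121 mm in all; origin at the centre of its underside, z up; about 145 g. The two bottles are interchangeable; they are most surely gripped round the body, 80 to 95 mm above the underside
- bottle_b: brown glass bottle with a pale cap, standing upright: body 41 mm in diameter and about 104 mm tall, narrower cap (29 mm) on top, 121 mm in all; origin at the centre of its underside, z up; about 145 g. The two bottles are interchangeable; they are most surely gripped round the body, 80 to 95 mm above the underside
- brass_weight: brass knob weight, upright cylinder 29 mm in diameter with a knob on top, 45 mm tall in all (solid and grippable to its full width over the whole height); origin at the centre of its underside, z up; about 200 g
- soap_tray: low wooden tray, fixed to the counter, 167 (x) x 86 (y) x 14 mm tall, walls and middle divider 5 mm thick, two square bays 76 x 76 mm inside, with their centres at x = +40.5 mm and x = -40.5 mm, y = 0 in the tray's frame; inner floor 5 mm above the underside. Origin at the centre of the underside, z up; its long side (x) points roughly away from the robot
- bottle_crate: wooden crate with taller walls, fixed to the counter, 147 (x) x 76 (y) x 40 mm tall, walls and middle divider 5 mm thick, two square bays 66 x 66 mm inside, with their centres at x = +35.5 mm and x = -35.5 mm, y = 0 in the crate's frame; inner floor 5 mm above the underside. Origin at the centre of the underside, z up; its long side (x) points roughly away from the robot
- weight_dish: small round wooden dish, fixed to the counter, 72 mm across and 14 mm tall, wall 4 mm, flat inner floor 56 mm or more across and 5 mm above the underside; origin at the centre of the underside, z up
- tea_mug: white mug, 82 mm across (114 with handle), 91 mm tall, bystander that stays put on the counter; origin on its underside
- honey_jar_6: full honey jar with copper lid, 83 mm in diameter, 123 mm tall, bystander that stays put behind the loose things; origin at the centre of its underside. Between jar and mug stands the big fixed shop scale; its square pan, 222 mm above the counter, overhangs forward to x = 0.56 between y = -0.08 and y = 0.19: carry things across in front of it (about 0.45 m from the robot axis) or well above it
Not all that is in view belongs to the job. What is shaped like the brass_weight but pink is not meant.

How it is judged (in metres and radians):
At the end, for the whole second after the job is handed in: One soap lies flat in each tray bay (within 15 mm of its centre in x and y), one bottle stands in each crate bay (13 mm), the weight stands in the dish (15 mm); all on the inner floors within 4 mm, tilted under 0.12 rad, released and at rest ((((x of soap_a in the frame of soap_tray between 0.0255 and 0.0555 m and y of soap_a in the frame of soap_tray between -0.015 and 0.015 m and z of soap_a in the frame of soap_tray between 0.001 and 0.009 m and angle between soap_a's own z axis and vertical below 0.12 rad) and (x of soap_b in the frame of soap_tray between -0.0555 and -0.0255 m and y of soap_b in the frame of soap_tray between -0.015 and 0.015 m and z of soap_b in the frame of soap_tray between 0.001 and 0.009 m and angle between soap_b's own z axis and vertical below 0.12 rad)) or ((x of soap_a in the frame of soap_tray between -0.0555 and -0.0255 m and y of soap_a in the frame of soap_tray between -0.015 and 0.015 m and z of soap_a in the frame of soap_tray between 0.001 and 0.009 m and angle between soap_a's own z axis and vertical below 0.12 rad) and (x of soap_b in the frame of soap_tray between 0.0255 and 0.0555 m and y of soap_b in the frame of soap_tray between -0.015 and 0.015 m and z of soap_b in the frame of soap_tray between 0.001 and 0.009 m and angle between soap_b's own z axis and vertical below 0.12 rad))) and (((x of bottle_a in the frame of bottle_crate between 0.0225 and 0.0485 m and y of bottle_a in the frame of bottle_crate between -0.013 and 0.013 m and z of bottle_a in the frame of bottle_crate between 0.001 and 0.009 m and angle between bottle_a's own z axis and vertical below 0.12 rad) and (x of bottle_b in the frame of bottle_crate between -0.0485 and -0.0225 m and y of bottle_b in the frame of bottle_crate between -0.013 and 0.013 m and z of bottle_b in the frame of bottle_crate between 0.001 and 0.009 m and angle between bottle_b's own z axis and vertical below 0.12 rad)) or ((x of bottle_a in the frame of bottle_crate between -0.0485 and -0.0225 m and y of bottle_a in the frame of bottle_crate between -0.013 and 0.013 m and z of bottle_a in the frame of bottle_crate between 0.001 and 0.009 m and angle between bottle_a's own z axis and vertical below 0.12 rad) and (x of bottle_b in the frame of bottle_crate between 0.0225 and 0.0485 m and y of bottle_b in the frame of bottle_crate between -0.013 and 0.013 m and z of bottle_b in the frame of bottle_crate between 0.001 and 0.009 m and angle between bottle_b's own z axis and vertical below 0.12 rad))) and x of brass_weight in the frame of weight_dish between -0.015 and 0.015 m and y of brass_weight in the frame of weight_dish between -0.015 and 0.015 m and z of brass_weight in the frame of weight_dish between 0.001 and 0.009 m and angle between brass_weight's own z axis and vertical below 0.12 rad and linear speed of each of soap_a, soap_b, bottle_a, bottle_b, brass_weight below 0.02 m/s); the robot touches nothing.
It fails at once if the mug or the honey jar is shifted by more than 20 mm or tipped (distance of any of tea_mug, honey_jar_6 from where it was at the start of the episode above 0.02 m or angle between any of tea_mug, honey_jar_6's own z axis and vertical above 0.3 rad).
It fails at once if a glass bottle is dropped (falls unheld faster than 0.7 m/s) ((linear speed of bottle_a above 0.7 m/s and contact force between the fingers and bottle_a below 0.05 N) or (linear speed of bottle_b above 0.7 m/s and contact force between the fingers and bottle_b below 0.05 N)).
It also fails if it takes over 120 s, if anything falls off the work surface, if the arm or the gripper's body presses on something with over 40 N, if the wrist force passes 120 N, or if a joint passes its speed limit or range.

## Robot

A 6-joint arm with a two-finger parallel gripper is mounted at the origin on a cart in front of the work surface, level with it; the furniture and walls round the work are solid. World frame = base frame: x ahead of the robot, y to its left, z up, the work surface at z = 0. Lengths are in m, angles in degrees, forces in N, time in s.
With the tool pointing down it reaches from about 0.35 to 0.8 m from the base axis. Payload 7.3 kg.
Tool frame: the origin (TCP) lies on the front face of the gripper's body, between the roots of the fingers; the fingertips stand robot.tcp_to_tips ahead of it and the grasp point (between the pads) lies 54 mm ahead of it (robot.tcp_to_tips is the distance from the TCP to the fingertips, in m); z points along the fingers, y is the line along which they close (so a half turn about z gives the same grasp; the last joint's range is limited). The gripper opens to 85 mm and grips with 20 to 120 N. Pads are 22 mm wide; open, the fingers measure 114 mm over their backs; the gripper's body (76 mm by 85 mm) begins 54 mm behind the grasp point. The pads swing forward as they close: fully open they stand 13 mm farther back than shut.
Start: joints at [56.207, 19.595, 87.324, -0, 73.075, -8.365], TCP at [0.225, 0.474, 0.304] pointing down, gripper open.
Joint ranges: [-145.02, 145.02], [-44.19, 115.74], [2.07, 154.8], [-57.11, 237.11], [16.16, 152.29], [-177.93, 177.93]. Speed limits (degrees/s): [147.25, 147.25, 180, 180, 180, 180].

## Interface

Orientations are given as [roll, pitch, yaw] about the fixed x, y, z axes, in that order (R = Rz(yaw) Ry(pitch) Rx(roll)).
In Python, from bench import robot gives the robot as it stands. Calls block until the motion is done:
- robot.movep(position, orientation): joint-space move of the TCP to a pose.
- robot.line_to(position, speed=0.15, ori=None): straight line of the TCP; ori=None keeps the orientation; speed is the mean speed in m/s.
- robot.goto_joints(angles): joint-space move.
- robot.release() and robot.grasp(newtons=None): open the fingers fully, or close them until they stop; newtons is the grip in N (None keeps the last).
- robot.wait(seconds).
- robot.solve_ik(position, orientation): joint angles nearest the present ones, or None.
- robot.get_image(name): name is "side" or "top" or "wrist"; returns (picture, depth): 420x560x3 uint8, blue, green, red; 420x560 float32, m along the optical axis (not along the pixel's ray), 0 where there is no reading.
- robot.camera_model(name): a dict with "intrinsics" (3x3 intrinsics, pixels), "R" (3x3) and "t" (3): a world point X has camera coordinates R X + t. Camera axes: x right, y down, z forward; pixel columns grow to the right and rows downward; lengths in m; the calibration is good to about 2 mm. The wrist camera is an equidistant fisheye: a pixel r from the principal point sees the ray r / f radians off the axis. A picture is of the moment at which its call begins: read the wrist's pose just before it. camera_model takes no time and is no camera call; for the wrist camera it gives the pose at the moment of the call.
A pose or a line that the arm cannot do raises robot.PlanningError and nothing moves.
- robot.hand_in(): hands the job in; it is judged then, once.
Trained networks look in the newest picture that a camera, given by its name, has taken for a name from the list of things; names that differ only in an ending like _2 or _b are one class to them, and where a whole thing is asked for, a point or a joint stands for the part that bears it (a point fixed in the world has none). Each returns a list of dicts, best first, with "p" (0 to 1); they miss things now and then, are a little off and sometimes report something else, mostly with a low value. They report only what shows in the picture. A call takes as long as a camera call. They do not tell look-alikes from the thing itself.
- robot.boxes_of(target, camera): "bbox" ([left, top, right, bottom] in pixels, round what is visible of it).
- robot.spot_point(target, camera): "centre" ([column, row] in pixels: a listed point, or the origin of a listed thing).
Readings, each from a call of its own:
- robot.get_t(): time.
- robot.get_q(): joint angles.
- robot.get_qvel(): joint speeds.
- robot.get_effort(): joint torques, N m.
- robot.get_tcp_pos(): TCP position.
- robot.get_ee_rot(): TCP orientation.
- robot.get_force(): force on the tool from outside, world axes, zero at the start.
- robot.get_moment(): the same for the moment, N m.
- robot.get_width(): opening from 0.0 (shut) to 1.0 (fully open).
- robot.get_gripper_force(): force on a finger pad.
Only numpy, scipy, OpenCV 4.12 (cv2) and the standard library are available. Lean on these libraries where they do the work, as an engineer would, in place of code of your own. Each camera call takes 0.05 s, during which the arm holds its last target. There are 200 camera calls.

## Working session

There is one attempt and no reset: what is moved stays moved. The work goes in short steps, each a Python script; the robot and the scene stay as the last script left them, time stands still between calls to the robot, and variables do not carry over. Pictures are saved under pics/ and viewed, at most 14 in all, crops included, and the job is handed in when it is done.

```bash
ls; mkdir -p pics; python3 - <<'E'
from bench import robot
import cv2
print(robot.tcp_to_tips, robot.get_ee_rot(), robot.get_t())
for n in ("top","side"):
    im,d=robot.get_image(n); cv2.imwrite(f"pics/{n}0.png",im)
    c=robot.camera_model(n); print(n,c)
    for t in ("soap_a","bottle_a","brass_weight","soap_tray","bottle_crate","weight_dish","tea_mug","honey_jar_6"):
        print(t,[([round(v) for v in b["bbox"]],round(b["p"],2)) for b in robot.boxes_of(t,n)],[([round(v) for v in b["centre"]],round(b["p"],2)) for b in robot.spot_point(t,n)])
E
```

```text
pics
0.0726 [-1.79914379e+02 -1.11502630e-02  1.54573035e+02] 0.0
top {'intrinsics': array([[434.08290048,   0.        , 274.34174028],
       [  0.        , 434.08290048, 211.8804752 ],
       [  0.        ,   0.        ,   1.        ]]), 'R': array([[ 2.58837860e-02, -9.99662546e-01,  2.19644857e-03],
       [-9.95649243e-01, -2.59764900e-02, -8.94863463e-02],
       [ 8.95132048e-02,  1.29353084e-04, -9.95985627e-01]]), 't': array([-0.05986948,  0.59502622,  1.21858915])}
soap_a [([165, 219, 184, 235], 0.78), ([218, 256, 234, 274], 0.69), ([155, 170, 186, 204], 0.52)] [([226, 264], 0.82), ([170, 228], 0.82)]
bottle_a [([125, 254, 151, 270], 0.85), ([259, 258, 272, 274], 0.61)] [([143, 259], 0.72), ([264, 264], 0.53)]
brass_weight [([180, 258, 192, 274], 0.52), ([171, 145, 184, 154], 0.48)] [([174, 150], 0.66), ([186, 265], 0.53)]
soap_tray [([373, 222, 408, 283], 0.63)] [([389, 252], 0.68)]
bottle_crate [([297, 217, 327, 270], 0.89)] [([312, 246], 0.79)]
weight_dish [] [([353, 249], 0.92)]
tea_mug [([279, 154, 313, 199], 0.92)] [([294, 178], 0.75)]
honey_jar_6 [([154, 169, 182, 20
[... 299 characters left out ...]
07311],
       [ 0.27721324, -0.73237319, -0.62191827]]), 't': array([0.56970552, 0.1634565 , 1.12189534])}
soap_a [([309, 240, 332, 263], 0.56), ([255, 272, 274, 291], 0.53)] [([264, 285], 0.74), ([318, 254], 0.67)]
bottle_a [([279, 285, 303, 334], 0.79), ([329, 188, 341, 229], 0.78)] [([290, 324], 0.91)]
brass_weight [([306, 270, 320, 288], 0.44)] [([314, 284], 0.63), ([177, 266], 0.51)]
soap_tray [] [([344, 156], 0.63)]
bottle_crate [([307, 267, 320, 288], 0.67), ([297, 176, 349, 208], 0.63)] [([322, 196], 0.93), ([336, 175], 0.58)]
weight_dish [([322, 169, 351, 184], 0.84)] [([336, 175], 0.8)]
tea_mug [] [([345, 155], 0.41)]
honey_jar_6 [([200, 228, 239, 267], 0.56)] [([222, 274], 0.67)]
```

```bash
python3 - <<'E'
import cv2
im=cv2.imread("pics/top0.png"); cv2.imwrite("pics/top0c.png",cv2.resize(im[130:330,100:450],(800,457),interpolation=cv2.INTER_CUBIC))
E
```

```text
(no output)
```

View pics/top0c.png

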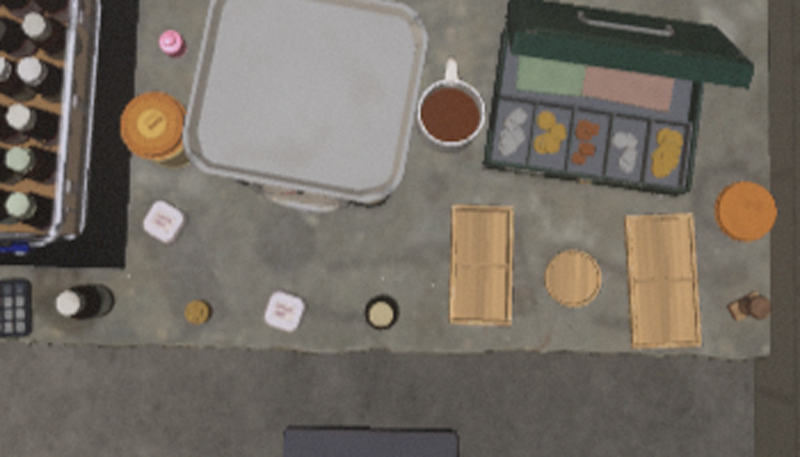

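View pics/side0.png

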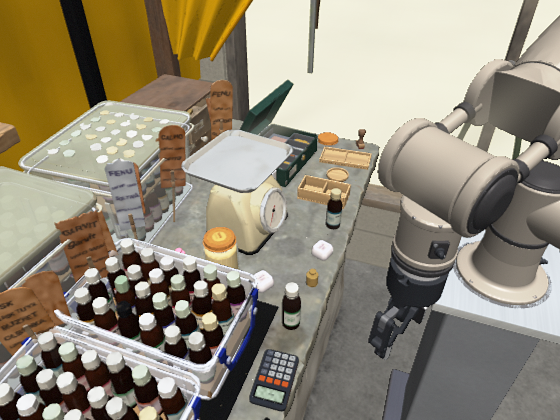

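The top view shows the left bottle's base near full-image pixel (143,262), brass weight (186,266), soaps (171,227) and (225,266), and the right bottle (266,267). The crate is at (311,246), the dish at (351,251) and the tray at (390,252). The pink look-alike is at (175,149), behind the jar. I'll take closer wrist views next.

```bash
cat > h.py <<'E'
from bench import robot
import numpy as np, cv2
def ray(c,u,v,fish):
    K=c["intrinsics"]; x=(u-K[0,2]); y=(v-K[1,2])
    if fish:
        r=np.hypot(x,y); th=r/K[0,0]; s=np.sin(th)/max(r,1e-9); d=np.array([x*s,y*s,np.cos(th)])
    else: d=np.array([x/K[0,0],y/K[1,1],1])
    return c["R"].T@d
def p2w(c,u,v,z,fish=True):
    o=-c["R"].T@c["t"]; d=ray(c,u,v,fish); return o+d*(z-o[2])/d[2]
def cloud(c,depth,fish=True):
    """world coordinates of every pixel, from depth along the optical axis"""
    K=c["intrinsics"]; H,W=depth.shape; u,v=np.meshgrid(np.arange(W),np.arange(H))
    x=u-K[0,2]; y=v-K[1,2]; 
    if fish:
        r=np.hypot(x,y)+1e-9; th=np.minimum(r/K[0,0],1.5); t=np.tan(th); X=np.stack([x/r*t,y/r*t,np.ones_like(t)],-1)
    else: X=np.stack([x/K[0,0],y/K[1,1],np.ones_like(x)],-1)
    return (X*depth[...,None]-c["t"])@c["R"]
def down(p,yaw,speed=None):
    o=[180,0,yaw]
    if speed: robot.line_to(p,speed=speed,ori=o)
    else: robot.movep(p,o)
E
python3 - <<'E'
from h import *
c=robot.camera_model("top")
for n,u,v,z in [("botL",143,262,0),("weight",186,266,.045),("soap1",171,227,.026),("soap2",225,266,.026),("botR cap",266,267,.121),("crate",311,246,.04),("dish",351,251,.014),("tray",390,252,.014)]:
    print(n,p2w(c,u,v,z,False).round(3))
for yaw in (0,90,180,-90):
    for p in ([.42,.4,.25],[.42,.2,.25],[.42,-.1,.25],[.45,-.3,.25]):
        q=robot.solve_ik(p,[180,0,yaw]); print(yaw,p,None if q is None else np.round(q))
cw=robot.camera_model("wrist"); T=robot.get_tcp_pos(); print(cw["intrinsics"], -cw["R"].T@cw["t"]-T, cw["R"][2])
E
```

```text
botL [0.443 0.332 0.   ]
weight [0.437 0.198 0.045]
soap1 [0.545 0.25  0.026]
soap2 [0.439 0.092 0.026]
botR cap [ 0.442 -0.026  0.121]
crate [ 0.501 -0.15   0.04 ]
dish [ 0.49  -0.268  0.014]
tray [ 0.49  -0.38   0.014]
0 [0.42, 0.4, 0.25] [ 36.  28.  83.  -0.  69. 126.]
0 [0.42, 0.2, 0.25] [ 16.  17. 101.  -0.  62. 106.]
0 [0.42, -0.1, 0.25] [-24.  13. 106.  -0.  61.  66.]
0 [0.45, -0.3, 0.25] [-42.  24.  90.  -0.  66.  48.]
90 [0.42, 0.4, 0.25] [36. 28. 83. -0. 69. 36.]
90 [0.42, 0.2, 0.25] [ 16.  17. 101.  -0.  62.  16.]
90 [0.42, -0.1, 0.25] [-24.  13. 106.   0.  61. -24.]
90 [0.45, -0.3, 0.25] [-42.  24.  90.   0.  66. -42.]
180 [0.42, 0.4, 0.25] [ 36.  28.  83.   0.  69. -54.]
180 [0.42, 0.2, 0.25] [ 16.  17. 101.   0.  62. -74.]
180 [0.42, -0.1, 0.25] [ -24.   13.  106.    0.   61. -114.]
180 [0.45, -0.3, 0.25] [ -42.   24.   90.    0.   66. -132.]
-90 [0.42, 0.4, 0.25] [  36.   28.   83.    0.   69. -144.]
-90 [0.42, 0.2, 0.25] [  16.   17.  101.    0.   62. -164.]
-90 [0.42, -0.1, 0.25] [-24.  13. 106.  -0.  61. 156.]
-90 [0.45, -0.3, 0.25] [-42.  24.  90.  -0.  66. 138.]
[[325.1922621    0.         279.71342143]
 [  0.         325.1922621  215.78306384]
 [  0.           0.           1.        ]] [-0.07655482  0.03594132  0.07220153] [ 0.29466584 -0.14002275 -0.94528603]
```

```bash
python3 - <<'E'
from h import *
for n,p in (("L",[.40,.2,.27]),("R",[.42,-.25,.27])):
    down(p,180); c=robot.camera_model("wrist"); im,d=robot.get_image("wrist")
    np.savez(f"w{n}.npz",im=im,d=d,**c); cv2.imwrite(f"pics/w{n}.png",im)
    for t,z in (("soap_a",0),("bottle_a",0),("brass_weight",0),("soap_tray",0),("bottle_crate",0),("weight_dish",0)):
        print(n,t,[(np.round(b["centre"]),p2w(c,*b["centre"],z).round(3)[:2],round(b["p"],2)) for b in robot.spot_point(t,"wrist")],[np.round(b["bbox"]) for b in robot.boxes_of(t,"wrist")])
print(robot.get_t())
E
```

```text
L soap_a [(array([187., 222.]), array([0.441, 0.093]), 0.72), (array([318., 302.]), array([0.55 , 0.249]), 0.63)] [array([296., 287., 343., 330.]), array([162., 202., 211., 249.])]
L bottle_a [(array([ 98., 223.]), array([ 0.443, -0.028]), 0.62), (array([393., 224.]), array([0.445, 0.333]), 0.59)] [array([ 30., 210., 114., 280.]), array([379., 210., 446., 288.])]
L brass_weight [(array([ 98., 220.]), array([ 0.439, -0.027]), 0.25)] [array([265., 204., 297., 240.])]
L soap_tray [] []
L bottle_crate [(array([ 38., 261.]), array([ 0.504, -0.157]), 0.58)] [array([  0., 213.,  74., 320.])]
L weight_dish [] [array([  0., 248.,   2., 265.])]
R soap_a [(array([529., 209.]), array([0.444, 0.096]), 0.94)] [array([520., 191., 552., 230.])]
R bottle_a [] [array([447., 192., 531., 262.])]
R brass_weight [] []
R soap_tray [(array([171., 244.]), array([ 0.49 , -0.379]), 0.92), (array([363., 254.]), array([ 0.502, -0.15 ]), 0.72)] [array([126., 173., 213., 306.])]
R bottle_crate [(array([366., 254.]), array([ 0.502, -0.147]), 0.9)] []
R weight_dish [(array([262., 246.]), array([ 0.49, -0.27]), 0.71)] [array([232., 218., 294., 278.])]
5.8917
```

View pics/wL.png

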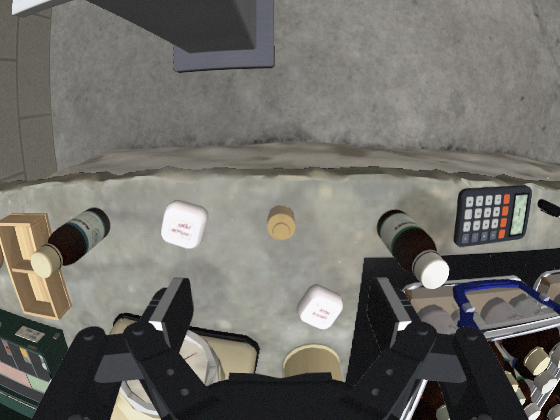

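View pics/wR.png

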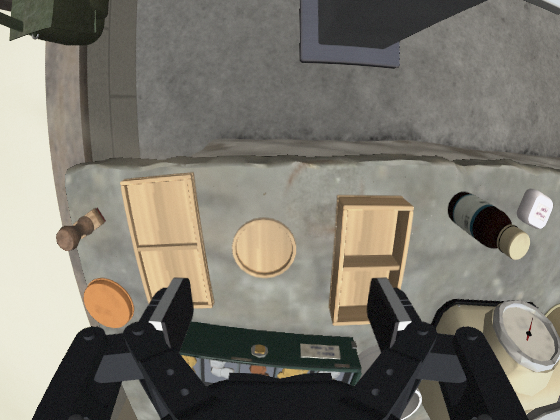

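The left wrist view shows soaps at (185,224) and (320,307), the weight at (281,222), and bottles with their bases near (98,223) and (393,224). The right view shows the tray at (168,244), dish (264,247) and crate (368,258). Next I'll refine all of these with depth.

```bash
python3 - <<'E'
from h import *
def load(n): f=np.load(f"w{n}.npz"); return cloud(f,f["d"])
C={k:load(k) for k in "LR"}
for k,nm,x,y,r,lo,hi in [("L","soap1",.55,.249,.05,.018,.035),("L","soap2",.441,.093,.05,.018,.035),("L","weight",.437,.198,.03,.03,.06),
  ("L","botL cap",.444,.333,.04,.112,.13),("L","botR cap",.443,-.027,.04,.112,.13),("L","botL body",.444,.333,.04,.02,.10),("L","botR body",.443,-.027,.04,.02,.10),("R","botR cap",.443,-.027,.04,.112,.13),
  ("R","tray",.49,-.379,.1,.011,.02),("R","crate",.502,-.15,.09,.033,.046),("R","dish",.49,-.269,.045,.011,.02)]:
    P=C[k]; m=(np.hypot(P[...,0]-x,P[...,1]-y)<r)&(P[...,2]>lo)&(P[...,2]<hi)
    Q=P[m]; 
    if len(Q)<5: print(nm,len(Q)); continue
    b=np.percentile(Q,[2,98],axis=0); R=cv2.minAreaRect(Q[:,:2].astype(np.float32)*1000)
    print(nm,len(Q),"box",b[:,:2].round(4).tolist(),"ztop",b[1,2].round(4),"rect",np.round(R[0],1),np.round(R[1],1),round(R[2],1),"circ",np.round(cv2.minEnclosingCircle(Q[:,:2].astype(np.float32)*1000)[0],1))
for u,v in ((240,180),(330,190)):  print("table z",C["L"][v,u].round(4))
E
```

```text
soap1 1206 box [[0.5204, 0.2246], [0.5665, 0.272]] ztop 0.0292 rect [544.4 248.6] [45.  44.6] 60.4 circ [544.5 248.7]
soap2 1582 box [[0.4141, 0.0733], [0.4579, 0.1184]] ztop 0.0291 rect [436.7  94.6] [47.4 44.6] 72.4 circ [437.3  94.2]
weight 605 box [[0.4203, 0.1884], [0.4457, 0.214]] ztop 0.0479 rect [433.8 201.2] [29.4 27.7] 0.8 circ [433.8 201. ]
botL cap 821 box [[0.4305, 0.3177], [0.4557, 0.3431]] ztop 0.1236 rect [443.5 330.9] [27.7 27.7] 85.9 circ [444.  331.1]
botR cap 577 box [[0.4273, -0.0389], [0.4523, -0.0139]] ztop 0.1234 rect [440.8 -27. ] [26.8 27.9] 53.2 circ [440.8 -27. ]
botL body 1885 box [[0.4233, 0.3107], [0.455, 0.3422]] ztop 0.0955 rect [439.4 327. ] [29.7 42.5] 43.1 circ [443.6 331. ]
botR body 1826 box [[0.4201, -0.0337], [0.4552, -0.007]] ztop 0.0959 rect [437.8 -21.6] [41.4 29.7] 21.8 circ [439.  -24.7]
botR cap 633 box [[0.4277, -0.0422], [0.4529, -0.0171]] ztop 0.1236 rect [440.7 -29.3] [27.8 27.3] 14.0 circ [440.7 -28.9]
tray 2346 box [[0.404, -0.4684], [0.5655, -0.2888]] ztop 0.0177 rect [ 483.7 -377.7] [180.8 169.5] 45.0 circ [ 488.7 -378.8]
crate 2270 box [[0.4284, -0.1879], [0.5728, -0.1128]] ztop 0.0432 rect [ 501.5 -149.8] [ 76.9 147.9] 89.9 circ [ 500.7 -150.5]
dish 771 box [[0.4524, -0.3009], [0.5216, -0.2333]] ztop 0.0172 rect [ 487.2 -266.8] [70.9 70.5] 63.4 circ [ 487.7 -267.5]
table z [ 0.3927  0.1574 -0.0008]
table z [0.4033 0.2553 0.0016]
```

```bash
python3 - <<'E'
from h import *
f=np.load("wR.npz"); P=cloud(f,f["d"])
m=((np.abs(P[...,1]+.379)<.055)&(np.abs(P[...,0]-.49)<.1)&(P[...,2]>.011)&(P[...,2]<.02)).astype(np.uint8)
m=cv2.morphologyEx(m,cv2.MORPH_CLOSE,np.ones((3,3)))
n,l,s,ce=cv2.connectedComponentsWithStats(m); k=1+s[1:,4].argmax(); Q=P[(l==k)&(P[...,2]>.011)&(P[...,2]<.02)]
print("tray",cv2.minAreaRect(Q[:,:2].astype(np.float32)*1000))
im=cv2.imread("pics/wR.png"); 
# pan & jar from the top cam depth
c=robot.camera_model("top"); i,d=robot.get_image("top"); T=cloud(c,d,False)
for nm,lo,hi,x0,x1,y0,y1 in (("pan",.2,.26,.5,.9,-.15,.24),("jar",.11,.14,.55,.8,.2,.36)):
    m=(T[...,2]>lo)&(T[...,2]<hi)&(T[...,0]>x0)&(T[...,0]<x1)&(T[...,1]>y0)&(T[...,1]<y1); Q=T[m]
    print(nm,len(Q),cv2.boxPoints(cv2.minAreaRect(Q[:,:2].astype(np.float32)*1000)).round().tolist() if nm=="pan" else np.percentile(Q,[2,98],axis=0).round(3))
for a in ([.02 for _ in ()],): pass
cw=robot.camera_model
E
```

```text
tray ((487.90521240234375, -380.7220153808594), (167.76133728027344, 87.16481018066406), 3.5623507499694824)
pan 10615 [[563.0, -83.0], [900.0, -83.0], [900.0, 240.0], [563.0, 240.0]]
jar 1065 [[0.563 0.212 0.112]
 [0.788 0.351 0.139]]
```

```bash
python3 - <<'E'
from h import *
c=robot.camera_model("top"); i,d=robot.get_image("top")
hsv=cv2.cvtColor(i,cv2.COLOR_BGR2HSV); m=cv2.inRange(hsv,(5,120,120),(25,255,255)); m[:160]=0;m[215:]=0;m[:,:150]=0;m[:,195:]=0
v,u=np.nonzero(m); print(len(u),u.min(),u.max(),v.min(),v.max())
Q=np.array([p2w(c,a,b,.123,False) for a,b in zip(u,v)])[:,:2].astype(np.float32); print(cv2.minEnclosingCircle(Q), Q.min(0),Q.max(0))
f=np.load("wL.npz");
for nm,k,x,y in (("soap1","L",.5444,.2487),("soap2","L",.437,.0945)):
    P=cloud(f,f["d"]); q=P[(np.hypot(P[...,0]-x,P[...,1]-y)<.036)&(P[...,2]>.015)&(P[...,2]<.035)][:,:2]
    A=[]
    for a in range(90):  # width by angle
        e=np.array([np.cos(np.radians(a)),np.sin(np.radians(a))]); n=np.array([-e[1],e[0]])
        A.append(np.ptp(np.percentile(q@e,[1,99]))+np.ptp(np.percentile(q@n,[1,99])))
    print(nm,np.argmin(A),np.round(A[::10],4))
E
```

```text
651 153 180 170 199
((0.6533015966415405, 0.2429180145263672), 0.039837468415498734) [0.61465836 0.20902927] [0.69254684 0.2807265 ]
soap1 61 [0.0989 0.1014 0.1013 0.0995 0.0954 0.0902 0.0868 0.0899 0.0948]
soap2 73 [0.0947 0.0988 0.1007 0.1015 0.1    0.0971 0.0926 0.0886 0.0899]
```

```bash
cat >> h.py <<'E'
def pick(x,y,z,yaw,N,up=.25,v=.25):
    down([x,y,z+.1],yaw,v); down([x,y,z],yaw,.1); robot.grasp(N); w=robot.get_width()
    down([x,y,up],yaw,.2); print("t",round(robot.get_t(),1),"width",round(w,3),round(robot.get_width(),3),"F",np.round(robot.get_force(),1))
def place(x,y,z,yaw,via,up=.25,v=.3):
    for p in via: down(p,yaw,v)
    down([x,y,up],yaw,v); down([x,y,z+.02],yaw,.15); down([x,y,z],yaw,.04)
    print("F down",np.round(robot.get_force(),1)); robot.release(); down([x,y,z+.12],yaw,.2); print("t",round(robot.get_t(),1))
E
python3 - <<'E'
from h import *
down([.43,-.1,.27],163); down([.437,.0945,.2],163,.3)
pick(.437,.0945,.083,163,30)
place(.528,-.3785,.090,183.56,[[.44,-.25,.25]])
im,d=robot.get_image("wrist"); cv2.imwrite("pics/p1.png",im)
E
```

```text
t 10.3 width 0.529 0.527 F [ 0.1  0.5 -1. ]
F down [ 0.6  0.3 -1. ]
t 15.3
```

View pics/p1.png

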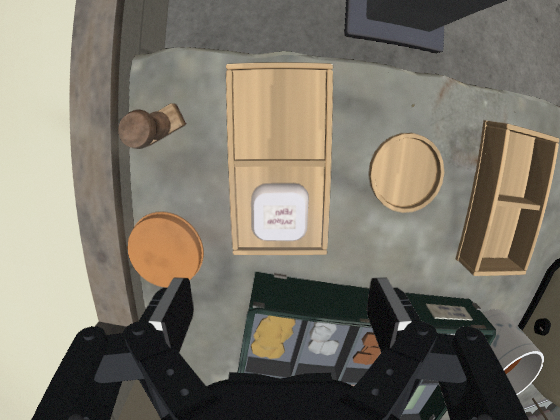

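The soap lies flat in the far tray bay, at (280,213). Next I'll move the right bottle to the far crate bay, then the weight.

```bash
python3 - <<'E'
from h import *
down([.44,-.28,.27],180,.3)
pick(.4408,-.028,.139,180,50,up=.26)
place(.537,-.150,.145,180,[[.44,-.15,.26]],up=.26,v=.2)
im,d=robot.get_image("wrist"); cv2.imwrite("pics/p2.png",im)
E
```

```text
t 19.5 width 0.47 0.471 F [-0.3  1.2 -1.6]
F down [-0.4  1.3 -2.3]
t 23.6
```

View pics/p2.png

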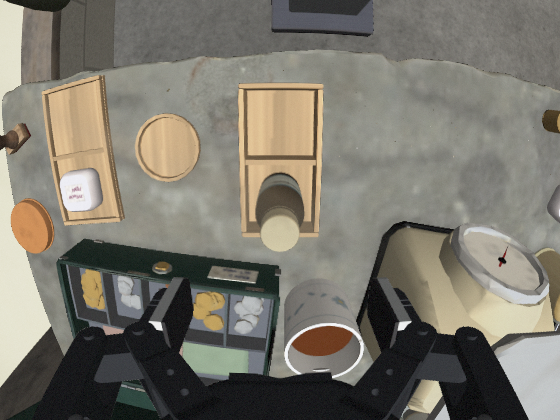

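The bottle stands in the far crate bay, at (280,210).

```bash
python3 - <<'E'
from h import *
down([.43,-.15,.27],180,.3); down([.43,.15,.25],180,.3)
pick(.434,.201,.088,180,60,up=.26)
place(.488,-.268,.094,180,[[.43,-.02,.26],[.43,-.25,.26]],up=.24)
im,d=robot.get_image("wrist"); cv2.imwrite("pics/p3.png",im)
E
```

```text
t 28.5 width 0.323 0.323 F [-0.   0.2 -2. ]
F down [-0.2  0.3 -2.2]
t 33.7
```

View pics/p3.png

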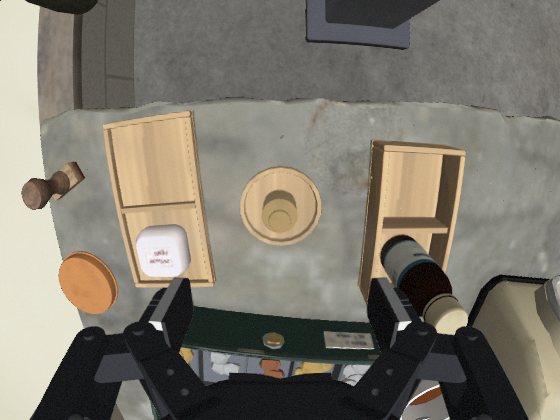

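The weight stands in the dish, at (280,205). Next is the soap near the jar, gripped 10 mm off-centre so the gripper body stays clear of the jar.

```bash
python3 - <<'E'
from h import *
down([.43,-.25,.26],180,.3); down([.43,.1,.25],165,.35); down([.46,.29,.2],150.5,.3)
pick(.5357,.2536,.083,150.5,30,up=.2,v=.15)
place(.4376,-.3841,.090,183.56,[[.46,.29,.22],[.43,.1,.26],[.42,-.25,.26]])
im,d=robot.get_image("wrist"); cv2.imwrite("pics/p4.png",im)
E
```

```text
t 39.1 width 0.522 0.521 F [ 0.4  0.3 -1.4]
F down [-0.3 -1.  -0.1]
t 45.6
```

View pics/p4.png

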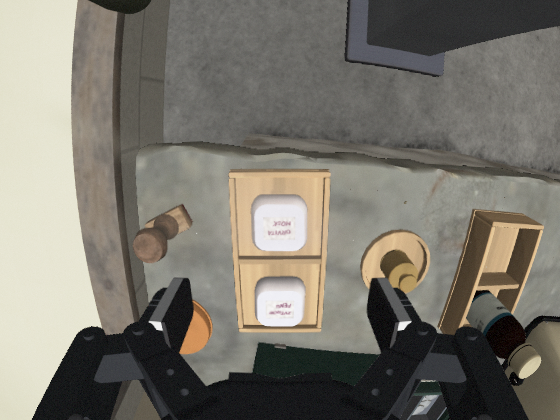

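Both soaps are in their bays, at (280,222) and (280,301). The last item is the left bottle, which goes into the near crate bay.

```bash
python3 - <<'E'
from h import *
down([.42,-.25,.27],180,.3); down([.42,.1,.27],180,.35)
pick(.4438,.331,.139,180,50,up=.26)
place(.466,-.150,.145,180,[[.43,.1,.26]],up=.26,v=.25)
down([.40,-.25,.30],180,.3)
c=robot.camera_model("wrist"); im,d=robot.get_image("wrist"); cv2.imwrite("pics/p5.png",im)
P=cloud(c,d)
for nm,x,y,r,lo,hi in (("botF",.537,-.15,.03,.118,.14),("botN",.466,-.15,.03,.118,.14),("wt",.488,-.268,.025,.04,.06),("soapF",.528,-.3785,.038,.024,.05),("soapN",.4476,-.3835,.038,.024,.05)):
    Q=P[(np.hypot(P[...,0]-x,P[...,1]-y)<r)&(P[...,2]>lo)&(P[...,2]<hi)]
    print(nm,len(Q),np.round(np.array(cv2.minAreaRect(Q[:,:2].astype(np.float32)*1000)[0])-[x*1000,y*1000],1) if len(Q)>5 else "", np.percentile(Q[:,2],[5,50,95]).round(4) if len(Q) else "")
E
```

```text
t 50.9 width 0.47 0.47 F [-0.7 -0.5 -2.9]
F down [ 0.4 -0.2 -2.7]
t 55.8
botF 251 [ 2.3 -7.2] [0.1197 0.1269 0.128 ]
botN 339 [-6.4  2.6] [0.1193 0.1269 0.1281]
wt 183 [0.5 0.3] [0.0474 0.0514 0.053 ]
soapF 463 [-7.6  5.4] [0.0251 0.031  0.0334]
soapN 1285 [0.5 0.6] [0.0265 0.0325 0.0339]
```

View pics/p5.png

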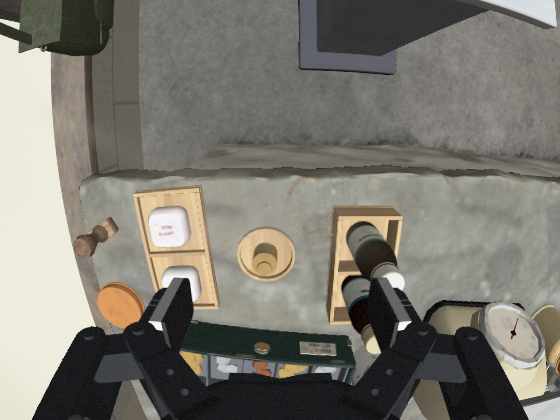

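All five items look to be in place, though the gripper fingers partly hide the bottles, around (370,270). I'll take one unobstructed check before handing in.

```bash
python3 - <<'E'
from h import *
down([.37,-.16,.36],180,.3)
c=robot.camera_model("wrist"); im,d=robot.get_image("wrist"); cv2.imwrite("pics/p6.png",im)
P=cloud(c,d)
for nm,x,y,r,lo,hi in (("botF",.537,-.15,.034,.118,.14),("botN",.466,-.15,.034,.118,.14),("soapF",.528,-.3785,.038,.024,.05),("crate",.5015,-.15,.09,.036,.05)):
    Q=P[(np.hypot(P[...,0]-x,P[...,1]-y)<r)&(P[...,2]>lo)&(P[...,2]<hi)]
    R=cv2.minAreaRect(Q[:,:2].astype(np.float32)*1000); b=np.percentile(Q,[2,98],axis=0)*1000
    print(nm,len(Q),np.round(R[0],1),np.round(R[1],1),np.round(b[:,:2].mean(0),1))
E
```

```text
botF 418 [ 535.4 -150.6] [26.4 27.7] [ 535.7 -150.7]
botN 527 [ 465.4 -149.5] [27.2 27.4] [ 465.  -149.4]
soapF 683 [ 527.2 -376.6] [45.1 44.1] [ 526.6 -376.2]
crate 1270 [ 500.4 -149.5] [146.7  76.6] [ 499.9 -149.6]
```

View pics/p6.png

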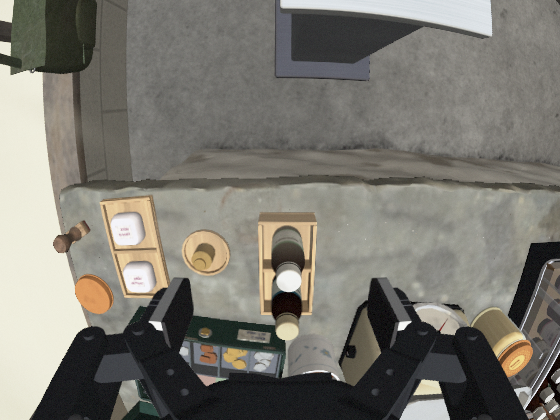

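The caps measure within about 2 mm of the crate bay centres, and the soaps and weight sit in their holders, so I'm handing in.

```bash
python3 -c "
from bench import robot
print(robot.hand_in(), robot.get_t())"
```

```text
the job is handed in; nothing more can be done
the job is handed in; nothing more can be done
```

I handed the job in: both soaps, both bottles and the brass weight are in their holders, and the last camera check put each within about 3 mm of centre; the hand-in call returned no verdict.

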